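Load a solder reel and set the drag brake of its turntable

ROBOT

A 7-joint arm with a two-finger parallel gripper is mounted at the origin on a cart in front of the work surface, level with it; the furniture and walls round the work are solid. World frame = base frame: x ahead of the robot, y to its left, z up, the work surface at z = 0. Lengths are in m, angles in rad, forces in N, time in s.
With the tool pointing down it reaches from about 0.425 to 0.925 m from the base axis. Payload 6.8 kg.
Tool frame: the origin (TCP) lies on the mounting face of the last link; the fingertips stand 173 mm ahead of it and the grasp point (between the pads) lies 155 mm ahead of it; z points along the fingers, y is the line along which they close (so a half turn about z gives the same grasp; the last joint's range is limited). The gripper opens to 85 mm and grips with 20 to 120 N. Pads are 22 mm wide; open, the fingers measure 114 mm over their backs; the gripper's body (76 mm by 85 mm) begins 54 mm behind the grasp point. The pads swing forward as they close: fully open they stand 13 mm farther back than shut.
Start: joints at [1.238, 0.477, 0.022, 1.555, -0.011, 1.109, -0.083], TCP at [0.15, -0.658, 0.405] pointing down, gripper open.
Joint ranges: [-2.96, 2.96], [-0.34, 2.1], [-1.41, 1.46], [0.24, 2.44], [-1.37, 4.51], [0.17, 1.92], [-2.96, 2.96]. Speed limits (rad/s): [2.39, 2.39, 3.14, 3.14, 3.14, 3.14, 3.14].

INTERFACE

Orientations are given as a rotation vector (axis times angle).
In Python, from bench import r gives the robot as it stands.
- The arm moves only by the tool carry_out, never from a script. Its argument "moves" is a list of rows, each a list of 5 numbers: the shift along the tool's x, y, z in m, then the turn about the tool's z in rad, then the finger opening in m, from 0 to 0.0854. In form: [[dx, dy, dz, roll, claw], ...]. A call has exactly 8 rows; each row is the pose to reach, as a shift and turn from the pose commanded when the call began, along the tool's axes at that moment; what a row does not reach only later rows make up. A row lasts 1/10 s, in which the tool goes at most 50 mm and 8.59 degrees, less where a joint would pass 70% of its speed; a pose out of reach is approached as far as the arm can. A call with a gripper value outside its range is refused whole. The fingers move at their own pace and stop on an object; "force" is the grip in N (left out, the last holds). Time passes only in rows, so rows that repeat a pose let the fingers close, or fill a call up. It gives the time, the measured TCP pose, the force, the opening and the grip force at its end, in the units of the state.
- r.get_obs(): the state, without advancing time (a new reading comes with each control period).
- r.grab_frame(name): name is "scene" or "top"; returns the picture (420x560x3 uint8, red, green, blue); there is no depth.
- r.calibration(name): a dict with "fx", "fy", "cx", "cy" (pixels), "rvec" (rotation vector, rad) and "tvec" (3), from world to camera coordinates, as OpenCV has them. Camera axes: x right, y down, z forward; pixel columns grow to the right and rows downward; lengths in m; the calibration is good to about 2 mm. A picture is of the moment at which its call begins. calibration takes no time and is no camera call.
- r.hand_in(): hands the job in; it is judged then, once.
The state is a dict: "clock": time; "joints": joint angles; "qvel": joint speeds; "tau": joint torques, N m; "tcp_pos": TCP position; "orientation": TCP orientation; "contact_force": force on the tool from outside, world axes, zero at the start; "moment": the same for the moment, N m; "grip_width": finger opening in m; "gripper_force": force on a finger pad.
Only numpy, scipy, OpenCV 4.12 (cv2) and the standard library are available. Lean on these libraries where they do the work, as an engineer would, in place of code of your own. Each camera call takes 0.05 s, during which the arm holds its last target. There are 200 camera calls.

TASK

Lift the solder reel by its rim and stand it upright in the raised ring at the middle of the turntable. Let go of it, then turn the brake's thumbscrew clockwise until it stops hard with its pad seated on the turntable, back it off a quarter turn so that the reel can run free, and finish holding the thumbscrew there between the fingers so that it cannot creep while I tighten the locknut. Leave everything else on the bench where it is.

Things in the scene. Friction and masses are not known exactly. Their poses are not given: they have to be found in the camera images.
- reel_centre (a point): Solder reel: an upright plain light cylinder 57 mm across and 69 mm tall with a coloured top face, 0.3 to 0.6 kg, standing loose on the bench. This point is on its axis, 32 mm above its underside. It is solid (no bore to use); grip it across its 57 mm diameter from above, from any side, 15 to 30 mm below its top.
- dish_centre (a point): Point on the turntable's axis at the level of its top face, 34 mm above the bench, where the reel's underside must rest. Round it stands a raised ring, 69 mm inside, 77 mm outside, 8 mm high: the reel fits in with about 6 mm of play all round. z is up; the thumbscrew stands 84 mm from here in the direction of this frame's -y axis.
- reel_stand: Reel stand: a grey base plate 150 x 200 mm fixed to the bench, with a free-turning round aluminium turntable 182 mm across (top face 34 mm up) and, at the turntable's edge, a small grey bridge 70 mm high in which the brake's thumbscrew stands upright. Origin on the turntable's axis at bench level; axes as dish_centre. Position and heading change.
- screw_head (a point): Middle of the steel thumbscrew's flat head: an upright wing 34 mm long (this frame's x), 10 mm thick (y), 26 mm tall, its middle 102 to 104 mm above the bench. A 20 mm locknut ends 25 mm below it. A loaded reel's side is about 50 mm away and as high as the head's middle: open the fingers only to about 40 mm there. Grip across the 10 mm, from above.
- thumbscrew (a joint): Angle of the thumbscrew about its vertical axis, rad; grows as it is turned clockwise seen from above (tightened), which lowers it 4 mm a turn. It starts 1.1 to 2.6 rad short of its seat; at 4.71 the pad is on the turntable and it stops hard; a quarter turn back is 3.14. Lower limit 0. Friction 0.04 N m; it stays where it is left.
- servo: Bystander: small black servo motor, 20 x 61 mm, 43 mm tall; loose. Origin at the centre of its underside.
- wick_reel: Bystander: small flat yellow reel, 42 mm across, 10 mm thick; loose. Origin at the centre of its underside.
- cell: Bystander: green round battery cell standing on end, 18 mm across, 66 mm tall; loose. Origin at the centre of its underside.
- bolt: Bystander: steel bolt standing on its hexagonal head, 19 mm across, 42 mm tall; loose. Origin at the centre of its underside.
Not all that is in view belongs to the job. Leave any blue or red look-alike of the part that bears reel_centre alone.

How it is judged:
On the way, in this order (a step that is already met when the one before it is completed fails the run):
1. the reel stands upright and released in the ring of the turntable (horizontal distance between reel_centre and dish_centre below 0.009 m and z of reel_centre in the frame of dish_centre below 0.036 m and angle between reel_centre's own z axis and vertical below 0.06 rad and contact force between the fingers and solder_reel below 0.3 N and linear speed of solder_reel below 0.03 m/s), for 0.3 s.
2. the thumbscrew is turned in until it seats (value of joint thumbscrew above 4.59 rad), for 0.2 s.
At the end, for the whole second after the job is handed in: The reel stands upright on the turntable inside the ring (within 9 mm of its axis, fully down, untouched); the thumbscrew, seated before, stands a quarter turn (90 degrees, give or take 20) back from its seat, and the fingers still hold its head (over 2 N) (horizontal distance between reel_centre and dish_centre below 0.009 m and z of reel_centre in the frame of dish_centre below 0.036 m and angle between reel_centre's own z axis and vertical below 0.06 rad and value of joint thumbscrew between 2.79 and 3.49 rad and contact force between the fingers and thumbscrew above 2 N and contact force between each of the arm, the fingers and solder_reel below 0.3 N); the arm keeps its last pose, push and grip.
It fails at once if a bystander is knocked over or pushed more than 30 mm out of place (distance of any of servo, wick_reel, cell, bolt from where it was at the start of the episode above 0.03 m or angle between any of servo, wick_reel, cell, bolt's own z axis and vertical above 0.5 rad).
It fails at once if the reel is tipped over (angle between reel_centre's own z axis and vertical above 0.7 rad).
It also fails if it takes over 69 s, if anything falls off the work surface, if the arm or the gripper's body presses on something with over 40 N, if the wrist force passes 120 N, or if a joint passes its speed limit or range.

## Working session

There is one attempt and no reset: what is moved stays moved. The work goes in short steps, Python scripts to look and compute and a tool call to move; the robot and the scene stay as the last step left them, time stands still between calls to the robot, and variables do not carry over. Pictures are saved under pics/ and viewed, at most 10 in all, crops included, and the job is handed in when it is done.

Besides the shell and the picture viewer there is one more tool, called as name(argument=value, ...), one argument or row to a line, values as JSON. carry_out: Moves the arm, as the interface text tells. Its arguments: {"type":"object","properties":{"moves":{"type":"array","items":{"type":"array","items":{"type":"number"}}},"force":{"type":"number"}},"required":["moves"]}

```bash
mkdir -p pics; python3 - <<'E'
from bench import r
import cv2
for n in("scene","top"):
    c=r.calibration(n); print(n,{k:[round(float(x),4) for x in __import__('numpy').ravel(v)] for k,v in c.items()})
    cv2.imwrite(f"pics/{n}0.png",cv2.resize(r.grab_frame(n)[:,:,::-1],(800,600),interpolation=cv2.INTER_CUBIC))
o=r.get_obs();print(o)
E
```

```text
scene {'fx': [456.97], 'fy': [456.97], 'cx': [280.5556], 'cy': [208.002], 'rvec': [2.296, -0.9026, 0.3197], 'tvec': [-0.468, 0.3517, 0.7791]}
top {'fx': [479.8911], 'fy': [479.8911], 'cx': [276.0862], 'cy': [206.2045], 'rvec': [2.1468, -2.1863, 0.1145], 'tvec': [-0.027, 0.5998, 1.037]}
{'clock': 0.1, 'joints': array([ 1.23791024,  0.47772487,  0.02231284,  1.5563546 , -0.01150343,
        1.1092489 , -0.08311847]), 'qvel': array([-9.47060425e-04, -2.29112365e-03, -1.27575952e-05, -2.36560624e-03,
        1.91818739e-03,  7.03486796e-04,  1.97523270e-04]), 'tau': array([ 4.51032261e-03, -5.97754598e+01,  1.61338136e+00, -2.81952006e+01,
        1.27304904e-02,  5.00726906e-03,  6.28831685e-05]), 'tcp_pos': array([ 0.15042818, -0.65777559,  0.40381627]), 'orientation': array([-3.12019251e+00, -3.52213960e-01,  4.38684841e-04]), 'contact_force': array([0.04127017, 1.6565959 , 0.00579334]), 'moment': array([-0.01255554, -0.0039435 ,  0.01238625]), 'gripper_force': 0.0, 'grip_width': 0.0856654712109849}
```

View pics/scene0.png

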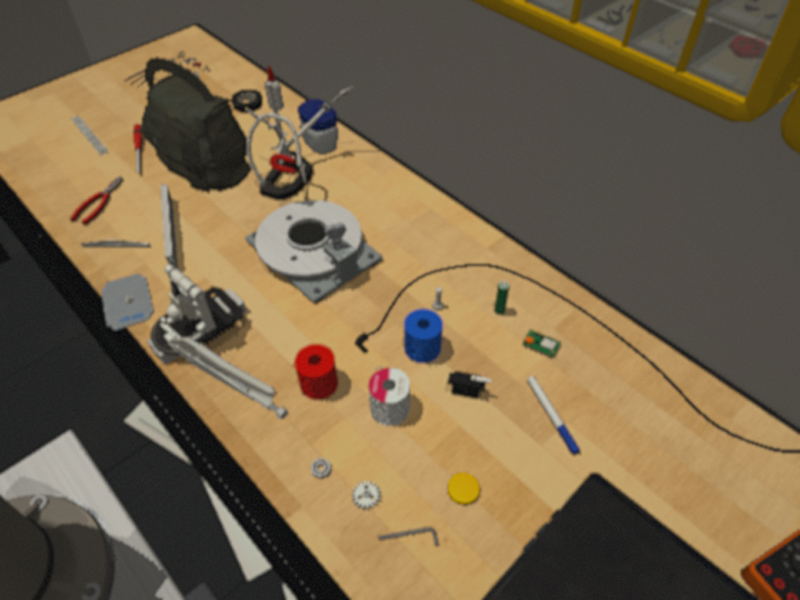

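View pics/top0.png

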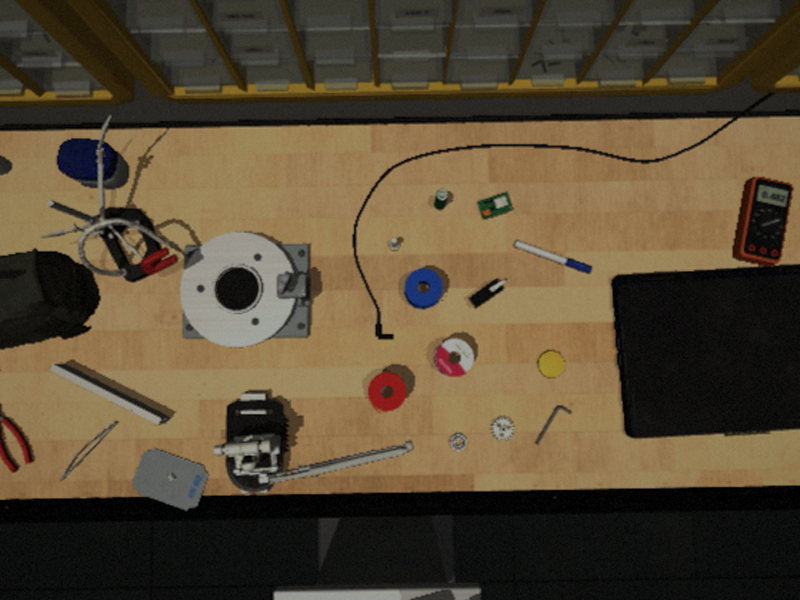

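Three reels: blue (top view 424,288), red (388,391), and a light one with a magenta/white top (454,357). The light plain cylinder fits; blue and red are the look-alikes. I'll confirm with an enlarged crop of it and the stand.

```bash
cat > h.py <<'E'
import numpy as np, cv2
from bench import r
def ray(n,u,v,z):
    c=r.calibration(n); R=cv2.Rodrigues(np.array(c["rvec"],float))[0]; t=np.array(c["tvec"],float)
    d=R.T@np.array([(u-c["cx"])/c["fx"],(v-c["cy"])/c["fy"],1]); o=-R.T@t
    return o+d*(z-o[2])/d[2]
def proj(n,P):
    c=r.calibration(n);K=np.array([[c["fx"],0,c["cx"]],[0,c["fy"],c["cy"]],[0,0,1.]])
    return cv2.projectPoints(np.array(P,float).reshape(-1,1,3),np.array(c["rvec"],float),np.array(c["tvec"],float),K,None)[0].reshape(-1,2)
def crop(im,u,v,w,h,s): # centre
    return cv2.resize(im[int(v-h/2):int(v+h/2),int(u-w/2):int(u+w/2)],None,fx=s,fy=s,interpolation=cv2.INTER_CUBIC)
E
python3 - <<'E'
from h import *
t=r.grab_frame("top")[:,:,::-1]; s=r.grab_frame("scene")[:,:,::-1]
# top stand (172,203), top reel(318,250); scene stand(220,172), reel(272,277)
A=crop(t,174,203,100,100,4);B=crop(t,318,250,50,50,4);C=crop(s,222,172,100,100,4);D=crop(s,272,277,50,50,4)
out=np.zeros((600,800,3),np.uint8);out[:400,:400]=A;out[:400,400:]=C;out[400:,:200]=B;out[400:,400:600]=D
cv2.imwrite("pics/crop1.png",out)
k=.7
for n,u,v,z in [("top",238,290,.034),("top",290,286,.116),("top",454,357,.069),("scene",389,384,.069),("top",424,288,.069),("top",388,391,.069),("top",440,195,.066),("top",394,243,.042),("top",551,364,.01),("top",488,292,.043)]:
    print(n,u,v,ray(n,u*k,v*k,z).round(4))
E
```

```text
top 238 290 [0.6106 0.2055 0.034 ]
top 290 286 [0.6054 0.112  0.116 ]
top 454 357 [ 0.5001 -0.125   0.069 ]
scene 389 384 [ 0.4989 -0.1271  0.069 ]
top 424 288 [ 0.6044 -0.0827  0.069 ]
top 388 391 [ 0.4517 -0.0258  0.069 ]
top 440 195 [ 0.7477 -0.1106  0.066 ]
top 394 243 [ 0.6789 -0.0388  0.042 ]
top 551 364 [ 0.4872 -0.2823  0.01  ]
top 488 292 [ 0.5994 -0.1824  0.043 ]
```

View pics/crop1.png

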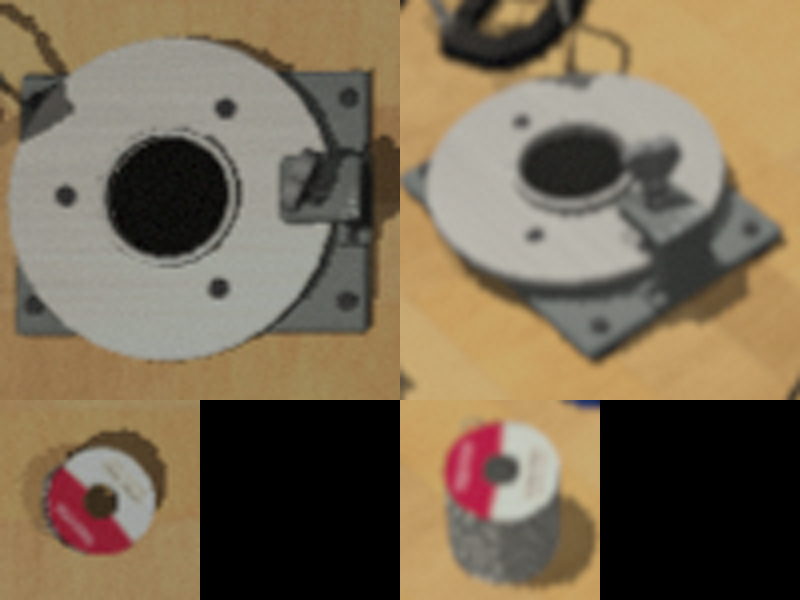

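The crop shows the light reel with its magenta/white top, disc centre at full-res top (318.7,250.2) and scene (272.5,269.7). The turntable centre is near top (166.5,202.7), and the plate corners are visible.

```bash
python3 - <<'E'
from h import *
A=lambda x,y:(124+x/4,153+y/4)
print("reel top",ray("top",318.75,250.25,.069).round(4),"scene",ray("scene",272.5,269.75,.069).round(4))
print("dish disc",ray("top",*A(170,199),.034).round(4),"ring",ray("top",*A(172,197),.042).round(4))
C=[ray("top",*A(*p),0.01)[:2] for p in [(22,72),(372,70),(370,333),(16,333)]]
print(np.round(C,4),"mean",np.mean(C,0).round(4),[np.linalg.norm(C[i]-C[i-1]).round(3) for i in range(4)])
for d in (C[1]-C[0],C[2]-C[3]): print("long edge heading deg",np.degrees(np.arctan2(d[1],d[0])).round(2))
# scene ring: crop C origin (172,122): ring centre (572,163)
print("ring scene",ray("scene",172+172/4,122+163/4,.042).round(4))
print("head top",ray("top",*A(322,180),.116).round(4),"scene",ray("scene",172+255/4,122+158/4,.104).round(4))
o=r.get_obs();R=cv2.Rodrigues(o["orientation"])[0];print(R.round(3))
E
```

```text
reel top [ 0.4993 -0.127   0.069 ] scene [ 0.4977 -0.1289  0.069 ]
dish disc [0.6112 0.2057 0.034 ] ring [0.6113 0.2028 0.042 ]
[[0.6888 0.2965]
 [0.6863 0.0959]
 [0.5358 0.0978]
 [0.5394 0.2978]] mean [0.6126 0.197 ] [np.float64(0.149), np.float64(0.201), np.float64(0.151), np.float64(0.2)]
long edge heading deg -90.72
long edge heading deg -91.04
ring scene [0.6115 0.2063 0.042 ]
head top [0.6099 0.1089 0.116 ] scene [0.6142 0.1217 0.104 ]
[[ 0.975  0.223 -0.   ]
 [ 0.223 -0.975  0.001]
 [-0.    -0.001 -1.   ]]
```

carry_out(
  moves=[
    [0.036,-0.034,0,-0.14,0.085],
    [0.072,-0.068,0,-0.28,0.085],
    [0.107,-0.103,0,-0.42,0.085],
    [0.143,-0.137,0,-0.56,0.085],
    [0.178,-0.171,0,-0.7,0.085],
    [0.214,-0.205,0,-0.84,0.085],
    [0.25,-0.24,0,-0.98,0.085],
    [0.285,-0.274,0,-1.12,0.085],
  ],
)

```text
clock: 1.0
tcp_pos: [0.3679, -0.3255, 0.4048]
orientation: [2.452, 1.963, -0.0]
contact_force: [1.9, -1.2, -0.3]
grip_width: 0.0848
gripper_force: 0.0
```

carry_out(
  moves=[
    [0.045,0.017,0,-0.1,0.085],
    [0.09,0.034,0,-0.21,0.085],
    [0.134,0.05,0.02,-0.21,0.085],
    [0.178,0.067,0.05,-0.21,0.085],
    [0.21,0.079,0.08,-0.21,0.085],
    [0.224,0.084,0.1,-0.21,0.085],
    [0.224,0.084,0.11,-0.21,0.085],
    [0.224,0.084,0.11,-0.21,0.085],
  ],
)

```text
clock: 1.8
tcp_pos: [0.4986, -0.1282, 0.2934]
orientation: [-2.237, -2.202, 0.003]
contact_force: [0.3, -0.2, 0.9]
grip_width: 0.0851
gripper_force: 0.0
```

```bash
python3 - <<'E'
from h import *
o=r.get_obs();print(o["tcp_pos"].round(4),o["orientation"].round(3),o["joints"].round(3))
s=r.grab_frame("scene")[:,:,::-1];t=r.grab_frame("top")[:,:,::-1]
cv2.imwrite("pics/c2.png",np.hstack([crop(s,272,250,100,130,4),crop(t,318,245,100,130,4)]))
E
```

```text
[ 0.4986 -0.1282  0.2934] [-2.237 -2.202  0.003] [ 0.53   0.403 -0.487  2.009  0.26   0.793 -0.124]
```

View pics/c2.png

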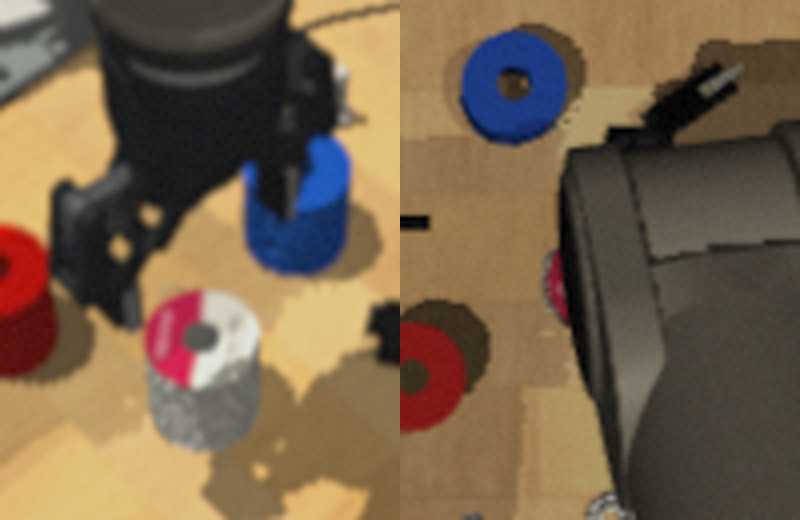

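The scene crop shows the open fingers straddling the light reel (its top disc at crop 202,338), with blue and red well clear. Going down.

carry_out(
  moves=[
    [0,0,0.03,0,0.085],
    [0,0,0.06,0,0.085],
    [0,0,0.08,0,0.085],
    [0,0,0.09,0,0.085],
    [0,0,0.09,0,0.085],
    [0,0,0.09,0,0.05],
    [0,0,0.09,0,0.05],
    [0,0,0.09,0,0.05],
  ],
  force=50,
)

```text
clock: 2.7
tcp_pos: [0.5, -0.1282, 0.2064]
orientation: [2.238, 2.201, 0.001]
contact_force: [-1.2, -0.6, 7.4]
grip_width: 0.0561
gripper_force: 51.9
```

carry_out(
  moves=[
    [0,0,0,0,0.05],
    [0,0,0,0,0.05],
    [0,0,0,0,0.05],
    [0,0,0,0,0.05],
    [0,0,-0.01,0,0.05],
    [0,0,-0.02,0,0.05],
    [0,0,-0.03,0,0.05],
    [0,0,-0.03,0,0.05],
  ],
)

```text
clock: 3.5
tcp_pos: [0.4999, -0.128, 0.2365]
orientation: [2.238, 2.201, 0.003]
contact_force: [0.2, -0.4, -3.3]
grip_width: 0.0561
gripper_force: 54.4
```

carry_out(
  moves=[
    [0,0,-0.04,0,0.05],
    [0,0,-0.08,0,0.05],
    [0.02,0.005,-0.115,0,0.05],
    [0.055,0.016,-0.135,0,0.05],
    [0.095,0.03,-0.135,0,0.05],
    [0.135,0.042,-0.135,0,0.05],
    [0.175,0.055,-0.135,0,0.05],
    [0.215,0.068,-0.135,0,0.05],
  ],
)

```text
clock: 4.3
tcp_pos: [0.5707, 0.0874, 0.3695]
orientation: [2.239, 2.203, -0.001]
contact_force: [1.1, -0.3, -3.0]
grip_width: 0.0561
gripper_force: 55.8
```

carry_out(
  moves=[
    [0.035,0.011,0,0,0.05],
    [0.065,0.021,0,0,0.05],
    [0.09,0.029,0,0,0.05],
    [0.108,0.035,0,0,0.05],
    [0.117,0.037,0,0,0.05],
    [0.12,0.038,0,0,0.05],
    [0.12,0.038,0,0,0.05],
    [0.12,0.038,0,0,0.05],
  ],
)

```text
clock: 5.1
tcp_pos: [0.6107, 0.2039, 0.3695]
orientation: [2.24, 2.201, -0.002]
contact_force: [0.3, -0.0, -2.5]
grip_width: 0.0558
gripper_force: 55.8
```

```bash
python3 - <<'E'
from h import *
o=r.get_obs();print(o["tcp_pos"].round(4),o["orientation"].round(3),o["joints"].round(3),o["grip_width"],o["contact_force"].round(1))
s=r.grab_frame("scene")[:,:,::-1];t=r.grab_frame("top")[:,:,::-1]
cv2.imwrite("pics/c3.png",np.hstack([crop(s,222,152,100,140,4),crop(t,174,200,100,140,4)]))
E
```

```text
[0.6107 0.2039 0.3695] [ 2.240e+00  2.201e+00 -2.000e-03] [-0.008  0.522 -0.574  1.638  0.314  1.076 -0.691] 0.05577782235518873 [ 0.3 -0.  -2.5]
```

View pics/c3.png

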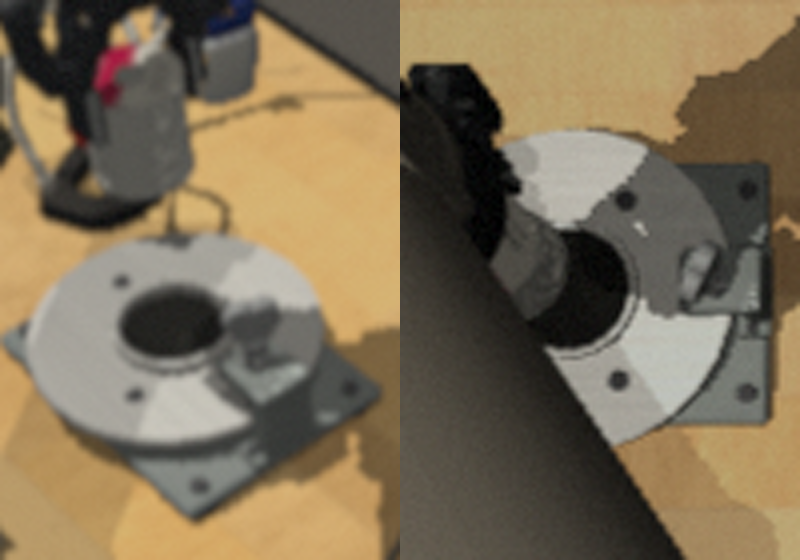

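```bash
python3 - <<'E'
from h import *
sc=lambda p:((p-[172,82])*4).round(1); tp=lambda p:((p-[124,130])*4+[400,0]).round(1)
a=np.linspace(0,2*np.pi,5)[:4]
circ=lambda c,rad,z:np.c_[c[0]+rad*np.cos(a),c[1]+rad*np.sin(a),np.full(4,z)]
def ext(n,f,c,rad,z):
    b=np.linspace(0,6.28,90);q=f(proj(n,np.c_[c[0]+rad*np.cos(b),c[1]+rad*np.sin(b),np.full(90,z)]));return q.min(0),q.max(0)
print("reel bottom scene",ext("scene",sc,(.6107,.2039),.0285,.163),"top",ext("top",tp,(.6107,.2039),.0285,.163))
c=(.6113,.2045)
print("ring outer scene",ext("scene",sc,c,.0385,.042),"top",ext("top",tp,c,.0385,.042))
print("disc top",ext("top",tp,c,.091,.034),"scene",ext("scene",sc,c,.091,.034))
for z in (.09,.103,.116): print("screw axis",z,sc(proj("scene",(.610,.1205,z))),tp(proj("top",(.610,.1205,z))))
E
```

```text
reel bottom scene (array([ 96.3, 136.6]), array([199.2, 202.8])) top (array([455.3, 204.6]), array([571.7, 320.1]))
ring outer scene (array([109.8, 281.3]), array([237. , 370.2])) top (array([499.2, 220.1]), array([638.7, 358.6]))
disc top (array([408.7, 129.7]), array([735.8, 454.7])) scene (array([ 24.6, 234.5]), array([324.2, 444.9]))
screw axis 0.09 [[252.6 340.6]] [[707.4 278.3]]
screw axis 0.103 [[250.6 324. ]] [[703.4 275.3]]
screw axis 0.116 [[248.6 307.1]] [[699.4 272.2]]
```

carry_out(
  moves=[
    [0,0,0.03,0,0.05],
    [0,0,0.06,0,0.05],
    [0,0,0.085,0,0.05],
    [0,0,0.105,0,0.05],
    [0,0,0.117,0,0.05],
    [0,0,0.122,0,0.05],
    [0,0,0.125,0,0.05],
    [0,0,0.125,0,0.05],
  ],
)

```text
clock: 6.0
tcp_pos: [0.6109, 0.2054, 0.2453]
orientation: [2.239, 2.203, 0.002]
contact_force: [-0.9, 0.7, -3.7]
grip_width: 0.0558
gripper_force: 56.0
```

carry_out(
  moves=[
    [0,0,0.001,0,0.05],
    [0,0,0.002,0,0.05],
    [0,0,0.003,0,0.05],
    [0,0,0.004,0,0.05],
    [0,0,0.004,0,0.05],
    [0,0,0.004,0,0.05],
    [0,0,0.004,0,0.05],
    [0,0,0.004,0,0.05],
  ],
)

```text
clock: 6.8
tcp_pos: [0.6107, 0.2054, 0.2407]
orientation: [2.239, 2.204, 0.0]
contact_force: [-0.0, 1.4, -3.2]
grip_width: 0.0559
gripper_force: 56.0
```

carry_out(
  moves=[
    [0,0,0.0005,0,0.05],
    [0,0,0.001,0,0.05],
    [0,0,0.0015,0,0.05],
    [0,0,0.002,0,0.05],
    [0,0,0.002,0,0.05],
    [0,0,0.002,0,0.05],
    [0,0,0.002,0,0.05],
    [0,0,0.002,0,0.05],
  ],
)

```text
clock: 7.6
tcp_pos: [0.6106, 0.2055, 0.2404]
orientation: [2.239, 2.203, 0.0]
contact_force: [-5.6, -2.8, 10.1]
grip_width: 0.0555
gripper_force: 57.4
```

```bash
python3 - <<'E'
from h import *
o=r.get_obs();print(o["tcp_pos"].round(4),o["contact_force"].round(1),o["moment"].round(2))
s=r.grab_frame("scene")[:,:,::-1];t=r.grab_frame("top")[:,:,::-1]
cv2.imwrite("pics/c4.png",np.hstack([crop(s,222,152,100,140,4),crop(t,174,200,100,140,4)]))
E
```

```text
[0.6106 0.2055 0.2404] [-5.6 -2.8 10.1] [-0.57  1.11 -0.04]
```

View pics/c4.png

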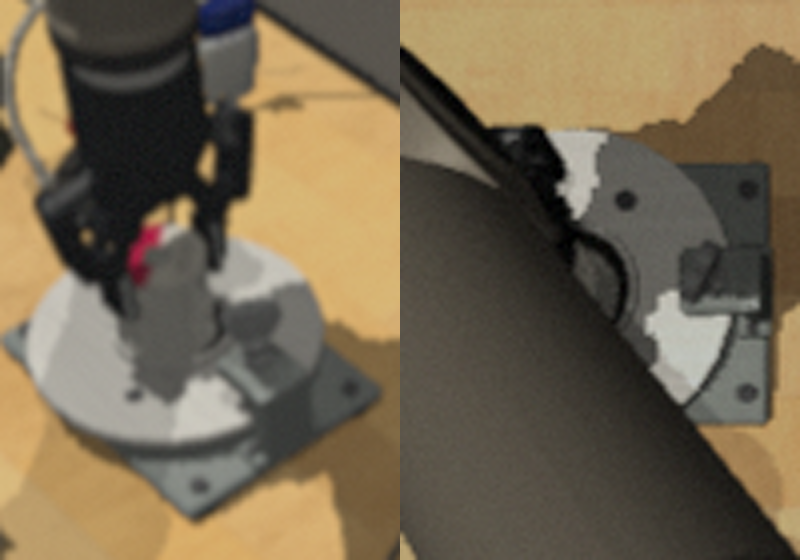

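The reel stands inside the ring (dark gap visible at crop 620,280) with contact at the expected height. Releasing.

carry_out(
  moves=[
    [0,0,-0.001,0,0.06],
    [0,0,-0.001,0,0.07],
    [0,0,-0.001,0,0.085],
    [0,0,-0.001,0,0.085],
    [0,0,-0.001,0,0.085],
    [0,0,-0.001,0,0.085],
    [0,0,-0.001,0,0.085],
    [0,0,-0.001,0,0.085],
  ],
)

```text
clock: 8.5
tcp_pos: [0.6107, 0.2053, 0.2397]
orientation: [2.239, 2.204, -0.0]
contact_force: [0.5, -0.7, 0.5]
grip_width: 0.0854
gripper_force: 0.0
```

carry_out(
  moves=[
    [0,0,-0.02,0,0.085],
    [0,0,-0.05,0,0.085],
    [0,0,-0.09,0,0.085],
    [0,0,-0.13,0,0.085],
    [0,0,-0.15,0,0.085],
    [0,0,-0.15,0,0.085],
    [0,0,-0.15,0,0.04],
    [0,0,-0.15,0,0.04],
  ],
)

```text
clock: 9.3
tcp_pos: [0.6103, 0.205, 0.3881]
orientation: [-2.239, -2.203, 0.004]
contact_force: [1.0, -0.1, -0.8]
grip_width: 0.0583
gripper_force: 0.0
```

```bash
python3 - <<'E'
from h import *
o=r.get_obs();print(o["tcp_pos"].round(4),o["contact_force"].round(1),o["joints"].round(3),o["grip_width"])
s=r.grab_frame("scene")[:,:,::-1];t=r.grab_frame("top")[:,:,::-1]
cv2.imwrite("pics/c5.png",np.hstack([crop(s,222,152,100,140,4),crop(t,174,200,100,140,4)]))
E
```

```text
[0.6103 0.205  0.3881] [ 1.  -0.1 -0.8] [-0.004  0.506 -0.583  1.619  0.302  1.11  -0.681] 0.058330959851504244
```

View pics/c5.png

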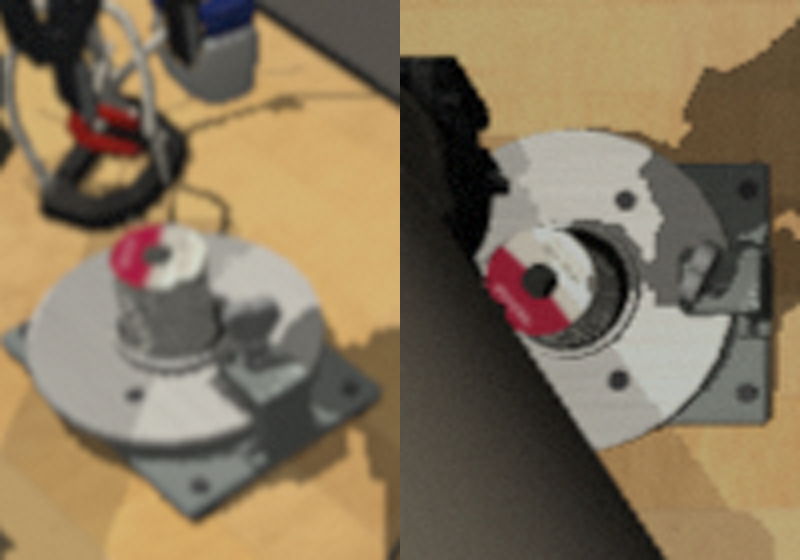

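The reel stands upright in the ring, hub at crop (158,255) and (540,280). Next, an enlarged look at the thumbscrew's wing for its heading.

```bash
python3 - <<'E'
from h import *
s=np.mean([r.grab_frame("scene")[:,:,::-1].astype(float) for _ in range(3)],0);t=np.mean([r.grab_frame("top")[:,:,::-1].astype(float) for _ in range(3)],0)
f=lambda im:np.clip(im*1.6,0,255).astype(np.uint8)
cv2.imwrite("pics/c6.png",np.hstack([crop(f(s),235,164,33,48,12),crop(f(t),199,199,33,48,12)]))
# wing top rectangle for headings
for h in range(0,180,30):
    e=np.array([np.cos(np.radians(h)),np.sin(np.radians(h)),0])*.017
    for n,o in(("scene",(235-16.5,164-24)),("top",(199-16.5-33,199-24))):
        P=[np.array([.610,.1205,z])+k*e for z in(.116,.09) for k in(-1,1)]
        q=(proj(n,P)-np.floor(o))*12; print(h,n,q.round(0).astype(int).tolist())
E
```

```text
0 scene [[122, 269], [265, 182], [135, 370], [275, 282]]
0 top [[598, 375], [598, 178], [622, 391], [622, 199]]
30 scene [[161, 287], [227, 165], [173, 387], [238, 265]]
30 top [[648, 361], [549, 192], [671, 377], [574, 213]]
60 scene [[208, 288], [180, 164], [220, 388], [192, 264]]
60 top [[684, 324], [512, 229], [706, 341], [538, 248]]
90 scene [[252, 272], [136, 179], [263, 373], [149, 280]]
90 top [[697, 275], [499, 279], [719, 293], [525, 297]]
120 scene [[280, 244], [108, 207], [290, 344], [122, 307]]
120 top [[684, 226], [512, 328], [706, 245], [538, 344]]
150 scene [[285, 211], [103, 240], [295, 311], [116, 340]]
150 top [[648, 191], [549, 363], [670, 211], [574, 379]]
```

View pics/c6.png

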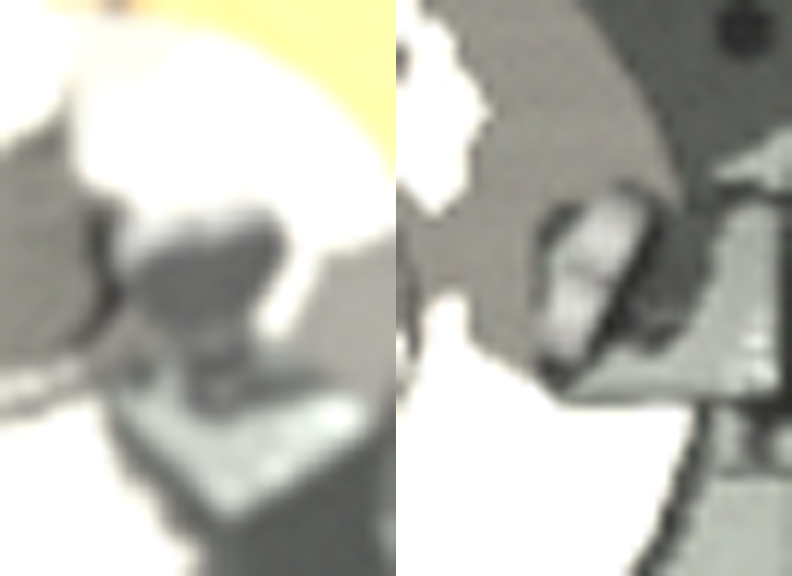

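The wing's top runs from (565,365) to (628,190) in the top crop: centred at (0.610, 0.1205) as predicted, heading about -20° (160°).

carry_out(
  moves=[
    [-0.02,0,0,-0.14,0.04],
    [-0.04,0,0,-0.28,0.04],
    [-0.06,0.001,0,-0.42,0.04],
    [-0.08,0.001,0,-0.56,0.04],
    [-0.0845,0.001,0,-0.7,0.04],
    [-0.0845,0.001,0,-0.84,0.04],
    [-0.0845,0.001,0,-0.98,0.04],
    [-0.0845,0.001,0,-1.12,0.04],
  ],
)

```text
clock: 10.5
tcp_pos: [0.6103, 0.1206, 0.3897]
orientation: [0.718, 3.058, -0.0]
contact_force: [-0.5, 0.3, 0.2]
grip_width: 0.0402
gripper_force: 0.0
```

carry_out(
  moves=[
    [0,0,0,-0.115,0.04],
    [0,0,0.02,-0.115,0.04],
    [0,0,0.045,-0.115,0.04],
    [0,0,0.065,-0.115,0.04],
    [0,0,0.075,-0.115,0.04],
    [0,0,0.075,-0.115,0.04],
    [0,0,0.075,-0.115,0.04],
    [0,0,0.075,-0.115,0.04],
  ],
)

```text
clock: 11.3
tcp_pos: [0.6107, 0.1212, 0.316]
orientation: [0.549, 3.091, 0.001]
contact_force: [0.5, 0.3, 0.0]
grip_width: 0.04
gripper_force: 0.0
```

```bash
python3 - <<'E'
from h import *
o=r.get_obs();R=cv2.Rodrigues(o["orientation"])[0];print(o["tcp_pos"].round(4),o["contact_force"].round(1),o["joints"].round(3),o["grip_width"].round(4),"heading",np.degrees(np.arctan2(R[1,0],R[0,0])).round(2))
s=r.grab_frame("scene")[:,:,::-1];t=r.grab_frame("top")[:,:,::-1]
cv2.imwrite("pics/c7.png",np.hstack([crop(s,235,155,66,80,6),crop(t,199,195,66,80,6)]))
E
```

```text
Traceback (most recent call last):
AttributeError: 'float' object has no attribute 'round'
```

```bash
python3 - <<'E'
from h import *
o=r.get_obs();R=cv2.Rodrigues(o["orientation"])[0];print(o["tcp_pos"].round(4),o["contact_force"].round(1),o["joints"].round(3),"heading",np.degrees(np.arctan2(R[1,0],R[0,0])).round(2))
s=r.grab_frame("scene")[:,:,::-1];t=r.grab_frame("top")[:,:,::-1]
cv2.imwrite("pics/c7.png",np.hstack([crop(s,235,155,66,80,6),crop(t,199,195,66,80,6)]))
E
```

```text
[0.6107 0.1212 0.316 ] [0.5 0.3 0. ] [ 0.277  0.615 -0.802  1.726  0.509  1.019  0.51 ] heading 159.84
```

View pics/c7.png

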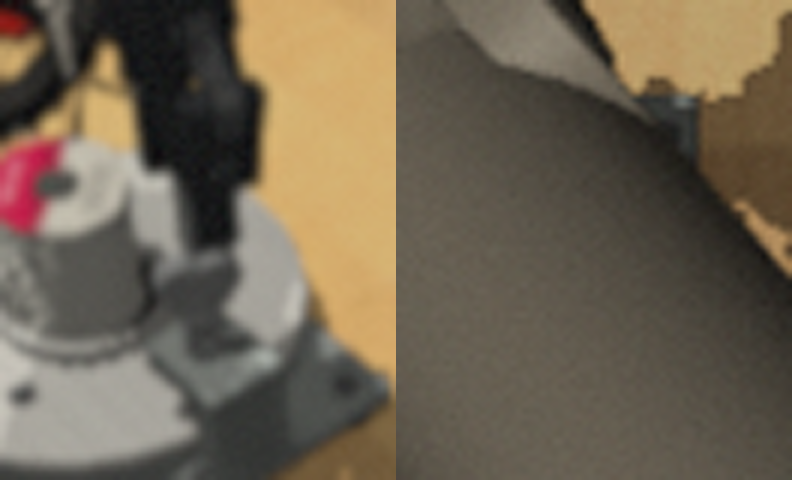

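The view shows the fingers above the wing (head at crop 200,285), with the reel clear to the left. Down and grip.

carry_out(
  moves=[
    [0,0,0.015,0,0.04],
    [0,0,0.03,0,0.04],
    [0,0,0.043,0,0.04],
    [0,0,0.051,0,0.04],
    [0,0,0.055,0,0.04],
    [0,0,0.055,0,0.04],
    [0,0,0.055,0,0.04],
    [0,0,0.055,0,0.04],
  ],
)

```text
clock: 12.2
tcp_pos: [0.6105, 0.121, 0.2603]
orientation: [0.55, 3.092, 0.001]
contact_force: [0.3, -0.3, 0.2]
grip_width: 0.0404
gripper_force: 0.0
```

carry_out(
  moves=[
    [0,0,0,0,0.02],
    [0,0,0,0,0.005],
    [0,0,0,0,0.0],
    [0,0,0,0,0.0],
    [0,0,0,0,0.0],
    [0,0,0,0,0.0],
    [0,0,0,0,0.0],
    [0,0,0,0,0.0],
  ],
  force=40,
)

```text
clock: 13.0
tcp_pos: [0.6111, 0.1236, 0.2615]
orientation: [0.547, 3.09, 0.01]
contact_force: [1.8, 6.2, 2.3]
grip_width: 0.0094
gripper_force: 35.4
```

```bash
cat > st.py <<'E'
from h import *
o=r.get_obs();R=cv2.Rodrigues(o["orientation"])[0];print(o["clock"],o["tcp_pos"].round(4),"F",o["contact_force"].round(1),"M",o["moment"].round(2),"j",o["joints"].round(3),"heading",np.degrees(np.arctan2(R[1,0],R[0,0])).round(2),"w",o["grip_width"],o["gripper_force"])
E
python3 st.py
```

```text
13.0 [0.6111 0.1236 0.2615] F [1.8 6.2 2.3] M [ 1.41 -0.48  0.  ] j [ 0.245  0.679 -0.763  1.761  0.568  0.929  0.464] heading 159.94 w 0.009444040200064131 35.44082975015044
```

carry_out(
  moves=[
    [0,0.0015,0,0,0.0],
    [0,0.003,0,0,0.0],
    [0,0.003,0,0,0.0],
    [0,0.003,0,0.08,0.0],
    [0,0.003,0.0001,0.18,0.0],
    [0,0.003,0.0002,0.28,0.0],
    [0,0.003,0.0003,0.38,0.0],
    [0,0.003,0.0003,0.38,0.0],
  ],
)

```text
clock: 13.8
tcp_pos: [0.6119, 0.1249, 0.2612]
orientation: [1.126, 2.93, 0.004]
contact_force: [-0.7, 3.4, 6.8]
grip_width: 0.0094
gripper_force: 37.6
```

```bash
python3 st.py
```

```text
13.8 [0.6119 0.1249 0.2612] F [-0.7  3.4  6.8] M [ 0.59  0.02 -0.04] j [ 0.184  0.652 -0.675  1.762  0.503  0.904  0.128] heading 137.95 w 0.00939731951470874 37.591427732259035
```

carry_out(
  moves=[
    [0,0,0,0.1,0.0],
    [0,0,0.0001,0.2,0.0],
    [0,0,0.0001,0.3,0.0],
    [0,0,0.0002,0.4,0.0],
    [0,0,0.0002,0.5,0.0],
    [0,0,0.0003,0.6,0.0],
    [0,0,0.0003,0.6,0.0],
    [0,0,0.0003,0.6,0.0],
  ],
)

```text
clock: 14.6
tcp_pos: [0.6121, 0.1251, 0.261]
orientation: [1.939, 2.47, 0.006]
contact_force: [-0.2, 3.1, 7.6]
grip_width: 0.0094
gripper_force: 37.7
```

```bash
python3 st.py
```

```text
14.6 [0.6121 0.1251 0.261 ] F [-0.2  3.1  7.6] M [ 0.63 -0.   -0.02] j [ 0.09   0.616 -0.537  1.768  0.398  0.864 -0.388] heading 103.73 w 0.009383332677908834 37.688561249524355
```

carry_out(
  moves=[
    [0,0,0,0.08,0.0],
    [0,0,0.0001,0.16,0.0],
    [0,0,0.0001,0.24,0.0],
    [0,0,0.0002,0.32,0.0],
    [0,0,0.0002,0.4,0.0],
    [0,0,0.0002,0.4,0.0],
    [0,0,0.0002,0.4,0.0],
    [0,0,0.0002,0.4,0.0],
  ],
)

```text
clock: 15.4
tcp_pos: [0.6121, 0.1253, 0.261]
orientation: [2.385, 2.041, 0.006]
contact_force: [0.9, 0.9, 8.8]
grip_width: 0.0093
gripper_force: 82.8
```

```bash
python3 st.py
```

```text
15.4 [0.6121 0.1253 0.261 ] F [0.9 0.9 8.8] M [ 0.4  -0.09  1.62] j [ 0.023  0.596 -0.443  1.773  0.33   0.842 -0.729] heading 81.11 w 0.009253402763928968 82.82052374328487
```

It stalled with 1.6 N m, after 1.37 rad in (plausible), so the screw is seated. Easing back a little to find where the torque vanishes.

carry_out(
  moves=[
    [0,0,0,0,0.0],
    [0,0,0,0,0.0],
    [0,0,0,-0.02,0.0],
    [0,0,0,-0.04,0.0],
    [0,0,0,-0.06,0.0],
    [0,0,0,-0.06,0.0],
    [0,0,0,-0.06,0.0],
    [0,0,0,-0.06,0.0],
  ],
)

```text
clock: 16.2
tcp_pos: [0.6122, 0.1252, 0.261]
orientation: [2.325, 2.11, 0.007]
contact_force: [0.7, 2.5, 7.8]
grip_width: 0.0093
gripper_force: 63.3
```

```bash
python3 st.py
```

```text
16.2 [0.6122 0.1252 0.261 ] F [0.7 2.5 7.8] M [ 0.47 -0.08  1.03] j [ 0.034  0.599 -0.457  1.772  0.34   0.845 -0.679] heading 84.43 w 0.00931065668123294 63.325606123544276
```

carry_out(
  moves=[
    [0,0,0,-0.03,0.0],
    [0,0,0,-0.06,0.0],
    [0,0,0,-0.06,0.0],
    [0,0,0,-0.06,0.0],
    [0,0,0,-0.06,0.0],
    [0,0,0,-0.06,0.0],
    [0,0,0,-0.06,0.0],
    [0,0,0,-0.06,0.0],
  ],
)

```text
clock: 17.0
tcp_pos: [0.6122, 0.1247, 0.261]
orientation: [2.264, 2.176, 0.006]
contact_force: [0.8, 2.3, 9.6]
grip_width: 0.0091
gripper_force: 49.2
```

```bash
python3 st.py
```

```text
17.0 [0.6122 0.1247 0.261 ] F [0.8 2.3 9.6] M [0.35 0.1  0.3 ] j [ 0.044  0.602 -0.471  1.771  0.349  0.848 -0.628] heading 87.73 w 0.009136567759097637 49.18415307998657
```

The torque vanishes near heading 89.1°, exactly the stand's axis, so that is the seat. Backing off to heading about 179°.

carry_out(
  moves=[
    [0,0,0,-0.1,0.0],
    [0,0,-0.0001,-0.2,0.0],
    [0,0,-0.0002,-0.3,0.0],
    [0,0,-0.0003,-0.4,0.0],
    [0,0,-0.0004,-0.5,0.0],
    [0,0,-0.0005,-0.6,0.0],
    [0,0,-0.0005,-0.7,0.0],
    [0,0,-0.0006,-0.8,0.0],
  ],
)

```text
clock: 17.8
tcp_pos: [0.6122, 0.1245, 0.2613]
orientation: [1.233, 2.887, 0.004]
contact_force: [0.2, 2.4, 7.2]
grip_width: 0.0092
gripper_force: 40.6
```

carry_out(
  moves=[
    [0,0,0,-0.1,0.0],
    [0,0,-0.0001,-0.2,0.0],
    [0,0,-0.0002,-0.3,0.0],
    [0,0,-0.0003,-0.4,0.0],
    [0,0,-0.0004,-0.5,0.0],
    [0,0,-0.0005,-0.6,0.0],
    [0,0,-0.0005,-0.7,0.0],
    [0,0,-0.0006,-0.795,0.0],
  ],
)

```text
clock: 18.6
tcp_pos: [0.6122, 0.1244, 0.2618]
orientation: [0.02, 3.138, 0.002]
contact_force: [-0.1, 1.4, 5.1]
grip_width: 0.0094
gripper_force: 40.7
```

carry_out(
  moves=[
    [0,0,0,0,0.0],
    [0,0,0,0,0.0],
    [0,0,0,0,0.0],
    [0,0,0,0,0.0],
    [0,0,0,0,0.0],
    [0,0,0,0,0.0],
    [0,0,0,0,0.0],
    [0,0,0,0,0.0],
  ],
)

```text
clock: 19.4
tcp_pos: [0.6122, 0.1245, 0.2618]
orientation: [0.026, 3.138, 0.002]
contact_force: [0.0, 2.0, 6.5]
grip_width: 0.0093
gripper_force: 41.2
```

```bash
python3 st.py; python3 - <<'E'
from h import *
s=r.grab_frame("scene")[:,:,::-1];t=r.grab_frame("top")[:,:,::-1]
cv2.imwrite("pics/c8.png",np.hstack([crop(s,225,155,80,90,5),crop(t,180,200,80,90,5)]))
E
```

```text
19.4 [0.6122 0.1245 0.2618] F [0.  2.  6.5] M [ 0.41 -0.21  0.06] j [ 0.288  0.708 -0.836  1.754  0.628  0.964  0.754] heading 179.05 w 0.009278547200970854 41.154380813241005
```

View pics/c8.png

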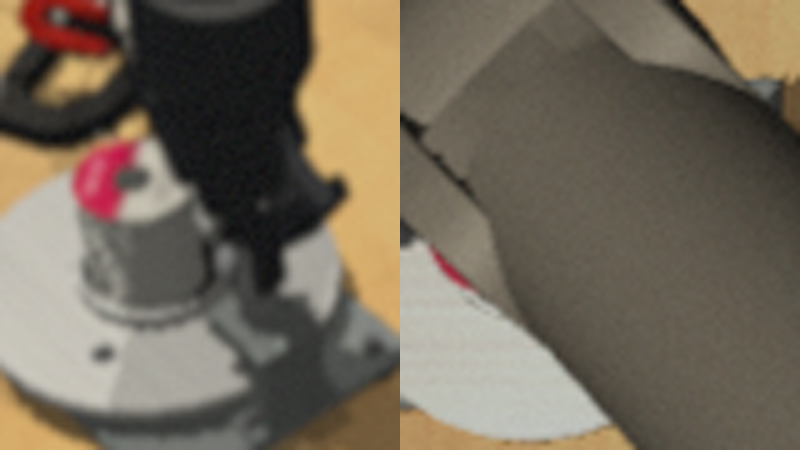

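The final view shows the fingers holding the head, and the reel hub at scene (211.4,146), unmoved from (211.5,145.8). Handing in.

```bash
python3 -c "
from bench import r
print(r.hand_in())"
```

```text
the job is handed in; nothing more can be done
None
```

Handed in at about 19 s, with no verdict returned: the reel stands upright and released in the ring, and the thumbscrew was turned in until it stopped hard, then backed off about 90° and is held between the fingers at about 41 N.

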